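# Tare the goldsmith's balance

## Robot

A 6-joint arm with a two-finger parallel gripper is mounted at the origin on the work surface. World frame = base frame: x ahead of the robot, y to its left, z up, the work surface at z = 0. Lengths are in m, angles in rad, forces in N, time in s.
With the tool pointing down it reaches from about 0.25 to 0.775 m from the base axis. Payload 4 kg.
Tool frame: the origin (TCP) lies midway between the tips of the shut fingers; the grasp point (between the pads) lies 19 mm behind it; z points along the fingers, y is the direction in which the jaws open and shut (so a half turn about z gives the same grasp; the last joint's range is limited). The gripper opens to 94 mm and grips with 3 to 60 N. Pads are 16 mm wide; open, the fingers measure 119 mm over their backs; the gripper's body (75 mm by 177 mm) begins 78 mm behind the grasp point.
Start: joints at [-0.103, 0.087, 1.371, -0, 1.684, -0.103], TCP at [0.55, -0, 0.206] pointing down, gripper open.
Joint ranges: [-3.1, 3.1], [-0.76, 2.03], [0.27, 2.55], [-1.08, 4.22], [0.17, 2.65], [-2.57, 2.57]. Speed limits (rad/s): [2.79, 2.79, 3.14, 3.14, 3.14, 3.14].

## Interface

Orientations are given as [roll, pitch, yaw] about the fixed x, y, z axes, in that order (R = Rz(yaw) Ry(pitch) Rx(roll)).
In Python, from workcell import telemetry, viewer, order gives the robot as it stands.
- The arm moves only by the tool step_arm, never from a script. Its argument "steps" is a list of rows, each a list of 6 numbers: the shift along the tool's x, y, z as a fraction of full scale, then the turn, a rotation vector about the tool's x, y, z as a fraction of full scale. A call has 1 to 5 rows; each row shifts and turns the commanded pose from where the row before left it, along the tool's axes as they then stand; what a row does not reach is not made up. Full scale, the value 1, is 0.3 m for a shift and 0.5 rad for a turn. A row lasts 1/12 s, in which the tool goes at most 41.7 mm and 7.16 degrees, less where a joint would pass 70% of its speed; a pose out of reach is approached as far as the arm can. A call with a number of a shift or a turn outside -1 to 1 is refused whole. A call with a gripper value outside its range is refused whole. "claw" is the opening, from -1 (shut) to 1 (fully open), set as the call begins (left out, the last holds). The fingers move at their own pace and stop on an object; "newtons" is the grip in N (left out, the last holds). Time passes only in rows, so rows that do not move let the fingers close. It gives the time, the measured TCP pose, the force and the opening at its end, in the units of the state.
- telemetry.read_state(): the state, without advancing time (a new reading comes with each control period).
- viewer.read_camera(name): name is "scene" or "side" or "wrist"; returns (picture, depth): 384x512x3 uint8, blue, green, red; 384x512 float32, m along the optical axis (not along the pixel's ray), 0 where there is no reading.
- viewer.camera_info(name): a dict with "intrinsics" (3x3 intrinsics, pixels), "position" and "orientation" of the camera in the world. Camera axes: x right, y down, z forward; pixel columns grow to the right and rows downward; lengths in m; the calibration is good to about 2 mm. A picture is of the moment at which its call begins: read the wrist's pose just before it. camera_info takes no time and is no camera call; for the wrist camera it gives the pose at the moment of the call.
- order.hand_in(): hands the job in, once; it reports no verdict.
The state is a dict: "clock": time; "q": joint angles; "joint_vel": joint speeds; "tau": joint torques, N m; "eef_pos": TCP position; "orientation": TCP orientation; "force": force on the tool from outside, world axes, zero at the start; "wrist_torque": the same for the moment, N m; "gripper_width": opening from 0.0 (shut) to 1.0 (fully open).
Only numpy, scipy, OpenCV 4.12 (cv2) and the standard library are available. Lean on these libraries where they do the work, as an engineer would, in place of code of your own. Each camera call takes 0.05 s, during which the arm holds its last target.

## Task

Tare the goldsmith's balance with its little steel dish on the pan: slide the glass top door fully shut by gently pushing its orange grip with the fingertips, without gripping it, and only then press the blue tare key with a light touch, let it come up again, and withdraw. Do not press the other keys, and leave the dish and everything else on the bench where it stands; nothing is to be picked up.

Things in the scene. Friction and masses are not known exactly. Their poses are not given: they have to be found in the camera images.
- balance: White and grey milligram balance fixed on a grey stone slab (340 x 260 mm, 20 mm high). Origin: centre of the slab's underside, on the bench. x runs from its front (display and keys, facing the robot) to its back, y to its left, z up; turned up to 0.35 rad. Its control panel, x -145 to -30 mm, slopes (0.225 rad) from 54 mm above the bench at the front up to 80 mm.
- shield (a point): Middle of the top of the glass draught shield that stands behind the control panel, 185 mm above the bench: a clear glass box reaching 85 mm from here along the balance's x and 96 mm along its y, either way. While the door is open its front part is open at the top, over the pan and the dish.
- top_door (a joint): Clear glass top door of the draught shield (166 x 184 mm, its upper face 191 mm above the bench), sliding level along the balance's x. In m: 0 = fully shut against a hard front stop, growing as it slides to the back, 0.11 = fully open. It starts 60 to 105 mm open, has about 1.2 N of friction and stays where it is left.
- door_grip (a point): Centre of the orange grip bar standing upright on the top door near its front edge: 10 mm thick along the balance's x, 70 mm wide along y, 22 mm high (top 11 mm above this point, the door's glass 10.5 mm below it). Door glass lies behind it for 140 mm: a fingertip can come down behind the grip and push it towards the front to shut the door.
- tare_key (a joint): The blue tare key, a sprung key on the sloping panel. Value in m: 0 = up, 0.0065 = fully down on a hard stop. It moves square to the panel; 2 N starts it, 4 N brings it to 0.003, 6 N fully down, and it springs back by itself. It counts as pressed beyond 0.003: press slowly and stop at about 5 N.
- tare_key_top (a point): Centre of the top of the blue tare key (16 mm along the balance's x, 20 mm along y, standing 9 mm proud of the panel). Third from the left of four keys in a row along the balance's y, below the display, 42 mm apart centre to centre; the draught shield's glass front is 90 mm behind the row.
- power_key (a joint): The red power key, 84 mm from the tare key in the balance's +y direction, of the same size and springing. Value in m, 0 = up. To be left alone.
- unit_key (a joint): The black unit key, 42 mm from the tare key in the balance's +y direction, same size and springing. Value in m, 0 = up. To be left alone.
- print_key (a joint): The black print key, 42 mm from the tare key in the balance's -y direction, same size and springing. Value in m, 0 = up. To be left alone.
- dish: The loose steel weighing dish, 60 mm across, 14 mm high, on the pan inside the draught shield. Origin: centre of its underside. To be left alone.
- weight: Brass calibration weight with a knob, 32 mm across, 56 mm high, loose on the bench beside the slab. Origin: centre of its underside.
- bottle: White dropper bottle with a blue nozzle, 40 mm across, 100 mm high, loose on the bench beside the slab. Origin: centre of its underside.
- block: Small wooden block with slanting sides, 60 mm across corners, 30 mm high, loose on the bench beside the slab. Origin: centre of its underside.
- loupe: Folded steel loupe, 57 x 25 mm, 16 mm high, loose on the bench beside the slab. Origin: under the centre of its lens.
- ring_tray: Beige open tray of rings, 150 x 110 mm, 26 mm high, loose on the bench to the left of the balance. Origin: centre of its underside.
- pliers: Pliers with blue handles, 135 mm long, 11 mm high, loose on the bench to the right of the balance. Origin: on the bench under the joint.
Mind the look-alikes: they are no part of the job. What is meant by the bottle is not brown or pink, and is the smaller of those in its own colour.

How it is judged:
By the outcome, as a careful person would: the job done as asked, in the order asked, and still so for the second after the job is handed in, with the robot touching nothing.
It also fails if it takes over 42 s, if anything falls off the work surface, if the arm or the gripper's body presses on something with over 40 N, if the wrist force passes 120 N, or if a joint passes its speed limit or range.

## Working session

There is one attempt and no reset: what is moved stays moved. The work goes in short steps, Python scripts to look and compute and a tool call to move; the robot and the scene stay as the last step left them, time stands still between calls to the robot, and variables do not carry over. Pictures are saved under pics/ and viewed, and the job is handed in when it is done.

Besides the shell and the picture viewer there is one more tool, called after "Request:" as name(argument=value, ...) on one line, values as JSON. step_arm: Moves the arm, as the interface text tells. Shift numbers are shares of 0.3 m and turn numbers shares of 0.5 rad, none past 1 either way. Its arguments: {"type":"object","properties":{"steps":{"type":"array"},"claw":{"type":"number"},"newtons":{"type":"number"}},"required":["steps"]}

```bash
mkdir -p pics; ls; cat > h.py <<'E'
import numpy as np, cv2
from workcell import telemetry, viewer, order
def cam(n,save=None):
    i=viewer.camera_info(n); p,d=viewer.read_camera(n)
    if save: cv2.imwrite('pics/'+save,p)
    return p,d,i
E
python3 - <<'E'
from h import *
s=telemetry.read_state();print(s)
for n in ['scene','side','wrist']:
    p,d,i=cam(n,n+'0.png');print(n,i)
    np.savez('pics/'+n+'0.npz',p=p,d=d)
E
```

```text
pics
{'clock': 0.0, 'q': array([-1.03101409e-01,  8.79305487e-02,  1.37226708e+00,  2.04249630e-05,
        1.68356514e+00, -1.03128430e-01]), 'joint_vel': array([-0.00011393, -0.00076698,  0.00120969, -0.00084718, -0.00051404,
       -0.00018953]), 'tau': array([ 1.28542815e-03, -3.40182602e+01, -3.02423716e+01,  7.18220207e-02,
        3.29729996e-02, -1.13141955e-04]), 'eef_pos': array([5.49453691e-01, 5.82857694e-05, 2.04311023e-01]), 'orientation': array([-3.13943616e+00, -2.43596259e-04,  1.57082536e+00]), 'force': array([-0.35847522,  0.75970461,  0.73078147]), 'wrist_torque': array([-0.00513312,  0.03625616, -0.02437654]), 'gripper_width': 1.0005423985735935}
scene {'intrinsics': array([[436.67253665,   0.        , 259.55642733],
       [  0.        , 436.67253665, 202.89326903],
       [  0.        ,   0.        ,   1.        ]]), 'position': array([ 1.49392186, -0.17074055,  1.15323513]), 'orientation': array([-2.39048058, -0.01628466,  1.38329531])}
side {'intrinsics': array([[360.525871  ,   0.        , 259.52811917],
       [  0.        , 360.525871  , 193.28296981],
       [  0.        ,   0.        ,   1.        ]]), 'position': array([0.0403575 , 0.75151973, 1.02516204]), 'orientation': array([-2.32684498, -0.01808339, -2.49899713])}
wrist {'intrinsics': array([[310.16941623,   0.        , 250.97029687],
       [  0.        , 310.16941623, 193.22294343],
       [  0.        ,   0.        ,   1.        ]]), 'position': array([0.5490252 , 0.07600788, 0.38303412]), 'orientation': array([ 2.8782149e+00,  1.4729956e-03, -4.9053202e-04])}
```

View pics/scene0.png

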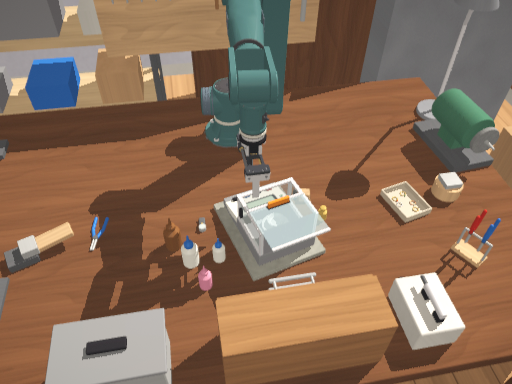

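View pics/side0.png

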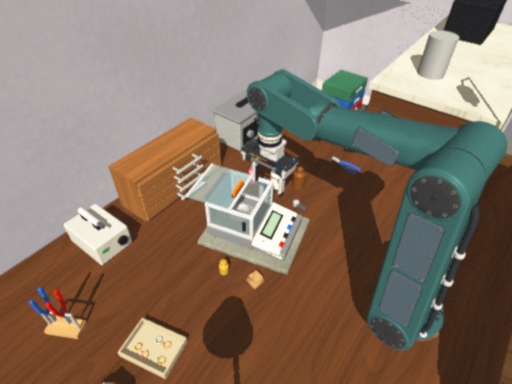

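View pics/wrist0.png

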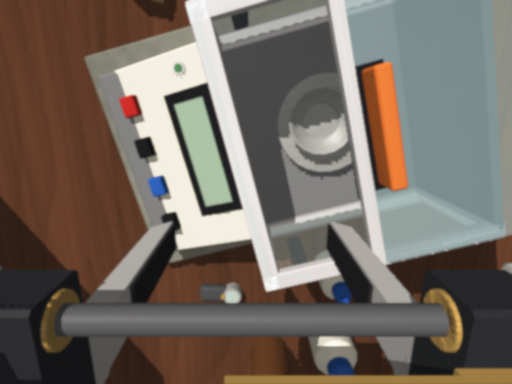

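The wrist view shows the key row in the left third: red (130,105), black (145,147), blue (158,186) and black (170,220). The orange grip is at (385,125), with glass behind it to the right. Both fingertips hang in front of the lower half of the view. Next I'll measure.

```bash
cat >> h.py <<'E'
from scipy.spatial.transform import Rotation as R
def ray(i,uv):
    K=i['intrinsics'];uv=np.atleast_2d(uv).astype(float)
    d=np.c_[(uv[:,0]-K[0,2])/K[0,0],(uv[:,1]-K[1,2])/K[1,1],np.ones(len(uv))]
    return R.from_euler('xyz',i['orientation']).apply(d)
def plane(i,uv,z):
    d=ray(i,uv);t=(z-i['position'][2])/d[:,2]
    return i['position']+d*t[:,None]
def dep(i,uv,dd):
    return i['position']+ray(i,uv)*dd[:,None]
def mask(p,lo,hi):
    return cv2.inRange(cv2.cvtColor(p,cv2.COLOR_BGR2HSV),lo,hi)
ORANGE=((8,170,120),(18,255,255));BLUE=((100,150,100),(125,255,255));RED=((0,170,100),(6,255,255))
def blobs(m,minA=15):
    n,l,s,c=cv2.connectedComponentsWithStats(m)
    return [(s[k,4],c[k],np.argwhere(l==k)[:,::-1]) for k in range(1,n) if s[k,4]>=minA]
E
python3 - <<'E'
from h import *
np.set_printoptions(precision=4,suppress=True)
for n in ['wrist','scene','side']:
    p,d,i=cam(n)
    for nm,c,z in [('orange',ORANGE,.2125),('blue',BLUE,.068),('red',RED,.068)]:
        for a,ct,px in blobs(mask(p,*c)):
            dd=d[px[:,1],px[:,0]]
            P=dep(i,px,dd); P=P[dd>0]
            print(n,nm,a,ct,'plane',plane(i,ct,z)[0],'depth med',np.median(P,0) if len(P) else None, cv2.minAreaRect(px.astype(np.float32)))
E
```

```text
wrist orange 3404 [384.5188 124.5987] plane [0.6206 0.0682 0.2125] depth med [0.6221 0.0684 0.2112] ((384.4099426269531, 126.3699951171875), (126.99638366699219, 28.991378784179688), 81.8698959350586)
wrist blue 228 [157.0658 185.943 ] plane [ 0.4504 -0.0011  0.068 ] depth med [ 0.4506 -0.001   0.0683] ((157.10000610351562, 185.8000030517578), (18.024980545043945, 12.965337753295898), 71.56504821777344)
wrist blue 45 [344.2667 299.7778] plane [ 0.6567 -0.137   0.068 ] depth med [ 0.6503 -0.1239  0.0864] ((343.5, 299.5), (5.0, 9.0), 90.0)
wrist red 274 [129.2774 106.146 ] plane [0.4296 0.0793 0.068 ] depth med [0.4298 0.0794 0.0682] ((129.2053985595703, 106.1675796508789), (19.85079574584961, 14.557251930236816), 72.89727020263672)
scene orange 107 [277.9813 202.2617] plane [0.6405 0.0622 0.2125] depth med [0.6309 0.0642 0.2023] ((277.861572265625, 201.6077117919922), (6.157172203063965, 22.188007354736328), 70.55996704101562)
scene blue 2315 [52.9806 83.079 ] plane [-0.3841 -0.7444  0.068 ] depth med [-0.6436 -0.8338 -0.0805] ((52.4705810546875, 83.1176528930664), (48.932369232177734
[... 26161 characters left out ...]
 [358.7647 105.0588] plane [ 0.6283 -0.937   0.068 ] depth med [ 0.6422 -0.9776  0.0479] ((359.0000305175781, 105.00003051757812), (2.8284268379211426, 5.656853675842285), 45.0)
side red 15 [281.4    243.9333] plane [0.4274 0.0824 0.068 ] depth med [0.4277 0.0828 0.0664] ((281.5, 244.0), (4.0, 3.0), 90.0)
side red 120 [ 60.1083 299.65  ] plane [0.8229 0.6477 0.068 ] depth med [0.7622 0.6553 0.1335] ((60.335060119628906, 299.6288757324219), (23.75910186767578, 6.396681308746338), 66.03751373291016)
side red 78 [ 53.1538 309.7051] plane [0.8093 0.6774 0.068 ] depth med [0.746  0.6831 0.1408] ((53.549720764160156, 309.94476318359375), (20.663576126098633, 5.574706077575684), 41.987213134765625)
```

```bash
python3 - <<'E'
import cv2
p=cv2.imread('pics/wrist0.png');cv2.imwrite('pics/c1.png',cv2.resize(p[60:260,80:440],None,fx=2.2,fy=2.2,interpolation=cv2.INTER_CUBIC))
E
```

```text
(no output)
```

View pics/c1.png

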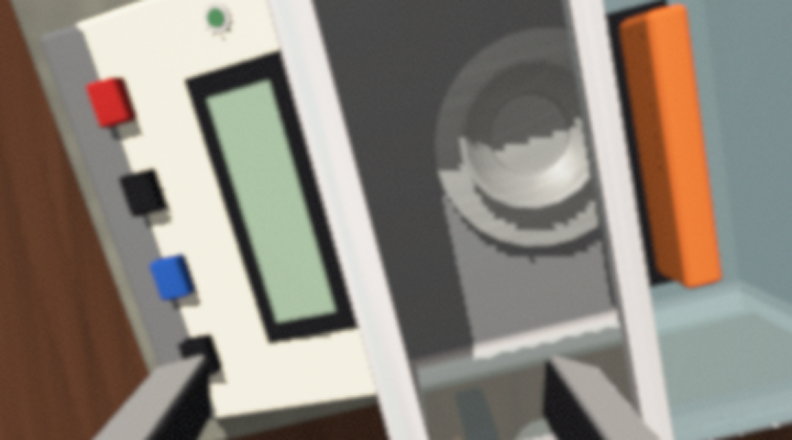

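Blue key (158,186) is third in the row from red (130,105). The other blues are the bottle nozzle, plier handles and screwdrivers. The grip is the orange bar at (385,125). Red to blue measures 83 mm against the expected 84, and z is 0.068, so this is the tare key. Next I'll refine the grip's top face and the yaw.

```bash
python3 - <<'E'
from h import *
np.set_printoptions(precision=4,suppress=True)
p,d,i=cam('wrist')
b=max(blobs(mask(p,*ORANGE)),key=lambda t:t[0])[2]
v=p[b[:,1],b[:,0]].max(1); P=dep(i,b,d[b[:,1],b[:,0]])
bz=P[:,2]; sel=v>215
print(np.percentile(v,[5,30,50,70,95]),np.median(bz[sel]),sel.sum())
Q=plane(i,b[sel],.2125)
print('top centre',Q[:,:2].mean(0)); print(cv2.minAreaRect(Q[:,:2].astype(np.float32)))
blue=np.array([.4505,-.001]);red=np.array([.4297,.0794])
y=(red-blue)/np.linalg.norm(red-blue);yaw=np.arctan2(-y[0],y[1]);x=np.array([np.cos(yaw),np.sin(yaw)])
g=Q[:,:2].mean(0)-blue
print('yaw',yaw,'grip rel key',g@x,g@y)
w=Q[:,:2]-blue
print('grip edges',np.percentile(w@x,[2,98]),np.percentile(w@y,[1,99]))
q=np.polyfit((w@y),(w@x),1);print('tilt',q)
E
```

```text
[129. 140. 229. 238. 241.] 0.2118687355870426 1936
top centre [0.6239 0.0677]
((0.6243678331375122, 0.06601136177778244), (0.008355073630809784, 0.06778959184885025), 14.734879493713379)
yaw 0.2531560509423675 grip rel key 0.1850892823113889 0.02306713015615254
grip edges [0.1812 0.189 ] [-0.0116  0.0544]
tilt [-0.0022  0.1851]
```

Request:
step_arm(steps=[[0, 0, -0.1, 0, 0, 0.25], [0, 0, -0.1, 0, 0, 0.25], [0, 0, 0, 0, 0, 0.25], [0, 0, 0, 0, 0, 0.25], [0, 0, 0, 0, 0, 0.25]], claw=-1, newtons=10)

```text
clock: 0.77
eef_pos: [0.5504, -0.0001, 0.2665]
orientation: [3.14, -0.001, 0.94]
force: [1.1, 0.0, 0.3]
gripper_width: 0.68
```

Request:
step_arm(steps=[[0, 0, 0, 0, 0, 0.25], [0, 0, 0, 0, 0, 0.25], [0, 0, 0, 0, 0, 0.25], [0, 0, 0, 0, 0, 0.25], [0, 0, 0, 0, 0, 0.25]])

```text
clock: 1.18
eef_pos: [0.55, 0.0, 0.2654]
orientation: [-3.142, 0.0, 0.315]
force: [0.5, -1.0, -0.6]
gripper_width: 0.324
```

Request:
step_arm(steps=[[0, 0, 0, 0, 0, 0.12], [0, 0, 0, 0, 0, 0]])

```text
clock: 1.35
eef_pos: [0.55, -0.0, 0.2655]
orientation: [-3.142, 0.0, 0.26]
force: [0.5, -0.1, -0.3]
gripper_width: 0.183
```

```bash
cat >> h.py <<'E'
def go(t):
    s=telemetry.read_state();r=R.from_euler('xyz',s['orientation'])
    d=r.inv().apply(np.array(t)-s['eef_pos'])
    print('clock',s['clock'],'pos',s['eef_pos'].round(4),s['orientation'].round(3),'F',s['force'].round(2),'grip',s['gripper_width'],'tool mm',(d*1000).round(1),'units',(d/.3).round(3))
E
python3 -c "
from h import *
go([.650,.074,.255])"
```

```text
clock 1.35 pos [ 0.55   -0.      0.2655] [-3.142  0.     0.26 ] F [ 0.47 -0.14 -0.32] grip 0.18348336537111373 tool mm [115.7 -45.8  10.5] units [ 0.386 -0.153  0.035]
```

Request:
step_arm(steps=[[0.097, -0.038, 0, 0, 0, 0], [0.097, -0.038, 0, 0, 0, 0.01], [0.096, -0.038, 0, 0, 0, 0], [0.096, -0.038, 0, 0, 0, 0], [0, 0, 0, 0, 0, 0]])

```text
clock: 1.77
eef_pos: [0.653, 0.0769, 0.2617]
orientation: [-3.139, 0.003, 0.261]
force: [-1.3, -0.0, -1.3]
gripper_width: 0.009
```

```bash
python3 -c "
from h import *
cam('wrist','w1.png');cam('side','s1.png');go([.650,.074,.197])"
```

```text
clock 1.8667 pos [0.6505 0.0742 0.2638] [-3.141e+00  3.000e-03  2.580e-01] F [-0.   -0.24 -0.14] grip 0.0053467681632572706 tool mm [-0.3  0.1 66.8] units [-0.001  0.     0.223]
```

View pics/w1.png

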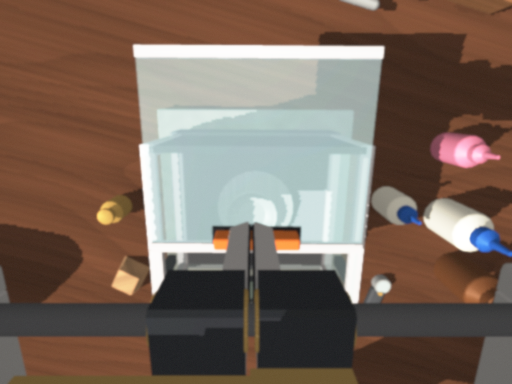

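View pics/s1.png

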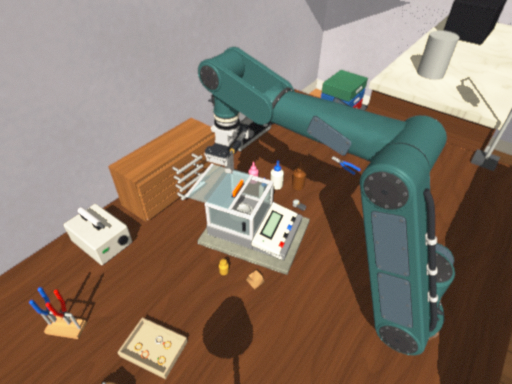

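The wrist view shows the shut fingertips at (250,230) over the orange grip (214–300, 238), within its width. Perspective accounts for the overlap, since the tips are 50 mm higher. I'll lower in stages and watch the force.

Request:
step_arm(steps=[[0, 0, 0.06, 0, 0, 0], [0, 0, 0.05, 0, 0, 0], [0, 0, 0.03, 0, 0, 0], [0, 0, 0, 0, 0, 0]])

```text
clock: 2.2
eef_pos: [0.6485, 0.0728, 0.2214]
orientation: [-3.141, 0.004, 0.255]
force: [0.0, -0.1, -1.2]
gripper_width: 0.003
```

```bash
python3 -c "
from h import *
cam('wrist','w2.png');p,_,_=cam('side');cv2.imwrite('pics/s2.png',cv2.resize(p[130:230,180:330],None,fx=4,fy=4));go([.650,.074,.197])"
```

```text
clock 2.3 pos [0.6498 0.0731 0.2242] [ 3.141 -0.     0.255] F [0.22 0.15 0.94] grip 0.002899489985212417 tool mm [ 0.4 -0.9 27.2] units [ 0.001 -0.003  0.091]
```

View pics/w2.png

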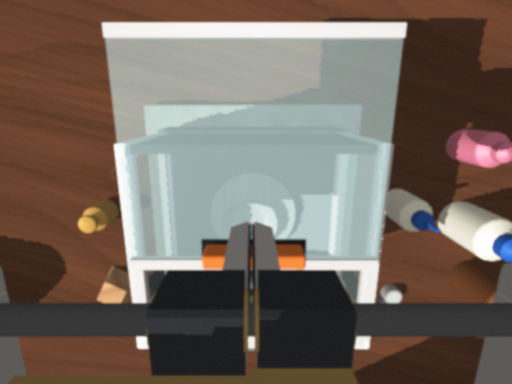

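View pics/s2.png

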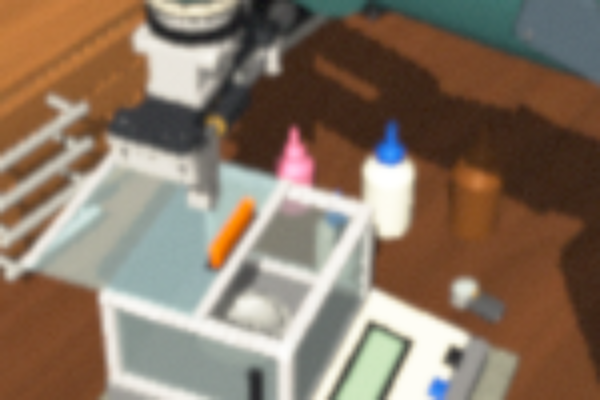

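The fingertips (205,205 in the crop) are clearly behind the orange grip (232,232). I'll lower to about 6 mm above the glass.

Request:
step_arm(steps=[[0, 0, 0.03, 0, 0, 0], [0, 0, 0.03, 0, 0, 0], [0, 0, 0.025, 0, 0, 0], [0, 0, 0, 0, 0, 0]])

```text
clock: 2.63
eef_pos: [0.6493, 0.0736, 0.1953]
orientation: [-3.141, 0.004, 0.256]
force: [-0.6, 0.0, -0.1]
gripper_width: 0.003
```

Request:
step_arm(steps=[[-0.02, 0, 0, 0, 0, 0], [-0.02, 0, 0, 0, 0, 0], [-0.02, 0, 0, 0, 0, 0], [-0.02, 0, 0, 0, 0, 0]])

```text
clock: 2.97
eef_pos: [0.6269, 0.0675, 0.1985]
orientation: [3.141, -0.002, 0.256]
force: [0.9, 0.2, -0.9]
gripper_width: 0.006
```

```bash
python3 -c "
from h import *
go([.650,.074,.197])"
```

```text
clock 2.9667 pos [0.6269 0.0675 0.1985] [ 3.141e+00 -2.000e-03  2.560e-01] F [ 0.88  0.22 -0.89] grip 0.006100551774586756 tool mm [24.  -0.4  1.5] units [ 0.08  -0.001  0.005]
```

Request:
step_arm(steps=[[-0.02, 0, 0, 0, 0, 0], [-0.02, 0, 0, 0, 0, 0], [-0.02, 0, 0, 0, 0, 0], [-0.02, 0, 0, 0, 0, 0], [-0.02, 0, 0, 0, 0, 0]])

```text
clock: 3.38
eef_pos: [0.5976, 0.0599, 0.1985]
orientation: [3.141, -0.001, 0.256]
force: [0.7, 0.8, 1.2]
gripper_width: 0.005
```

```bash
python3 -c "
from h import *
cam('wrist','w3.png');p,_,_=cam('side');cv2.imwrite('pics/s3.png',cv2.resize(p[130:230,180:330],None,fx=4,fy=4));go([.650,.074,.197])"
```

```text
clock 3.4833 pos [0.597  0.0597 0.1985] [3.141 0.    0.256] F [0.54 0.37 0.19] grip 0.004928912380316706 tool mm [54.9 -0.5  1.5] units [ 0.183 -0.002  0.005]
```

View pics/w3.png

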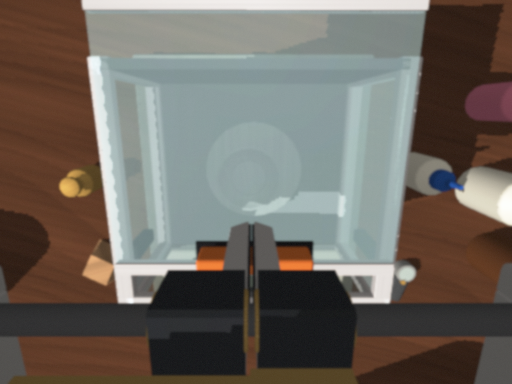

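View pics/s3.png

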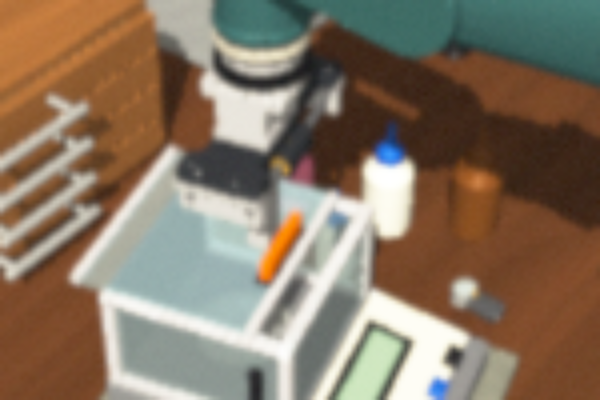

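The grip and door are moving with the fingers; a gap remains at the front (crop 300,290). I'll carry on more slowly.

Request:
step_arm(steps=[[-0.013, 0, 0, 0, 0, 0], [-0.013, 0, 0, 0, 0, 0], [-0.013, 0, 0, 0, 0, 0], [-0.013, 0, 0, 0, 0, 0], [-0.01, 0, 0, 0, 0, 0]])

```text
clock: 3.9
eef_pos: [0.5798, 0.0551, 0.1981]
orientation: [3.141, -0.0, 0.256]
force: [1.4, 0.1, 2.2]
gripper_width: 0.002
```

Request:
step_arm(steps=[[-0.006, 0, 0, 0, 0, 0], [-0.006, 0, 0, 0, 0, 0]])

```text
clock: 4.07
eef_pos: [0.5765, 0.0543, 0.1982]
orientation: [3.141, -0.0, 0.256]
force: [1.8, 0.5, 1.3]
gripper_width: 0.003
```

Request:
step_arm(steps=[[-0.005, 0, 0, 0, 0, 0], [-0.005, 0, 0, 0, 0, 0]])

```text
clock: 4.23
eef_pos: [0.5737, 0.0536, 0.1981]
orientation: [3.141, -0.0, 0.256]
force: [1.6, 0.3, 0.5]
gripper_width: 0.007
```

Request:
step_arm(steps=[[-0.005, 0, 0, 0, 0, 0], [-0.005, 0, 0, 0, 0, 0]])

```text
clock: 4.4
eef_pos: [0.5707, 0.0528, 0.198]
orientation: [3.142, -0.0, 0.256]
force: [1.6, 0.7, 1.5]
gripper_width: 0.006
```

Request:
step_arm(steps=[[-0.005, 0, 0, 0, 0, 0], [-0.005, 0, 0, 0, 0, 0]])

```text
clock: 4.57
eef_pos: [0.5678, 0.0521, 0.198]
orientation: [3.142, -0.0, 0.256]
force: [1.9, 0.6, 0.7]
gripper_width: 0.008
```

```bash
python3 -c "
from h import *
go([.650,.074,.197])
cam('wrist','w4.png');p,_,_=cam('side');cv2.imwrite('pics/s4.png',cv2.resize(p[130:230,180:330],None,fx=4,fy=4));go([.650,.074,.197])"
```

```text
clock 4.5667 pos [0.5678 0.0521 0.198 ] [ 3.142 -0.     0.256] F [1.87 0.57 0.74] grip 0.008184126208401156 tool mm [85.1 -0.4  1. ] units [ 0.284 -0.001  0.003]
clock 4.6667 pos [0.5675 0.052  0.1979] [-3.142e+00  1.000e-03  2.560e-01] F [-0.7   0.01  0.63] grip 0.006512150342109114 tool mm [85.4 -0.4  0.8] units [ 0.285 -0.001  0.003]
```

View pics/s4.png

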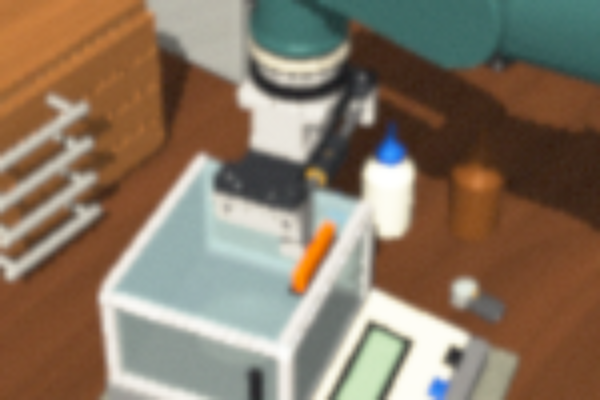

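The grip (315,258) is nearly at the front frame. I'll creep on until the force shows the stop.

Request:
step_arm(steps=[[-0.005, 0, 0, 0, 0, 0], [-0.002, 0, 0, 0, 0, 0]])

```text
clock: 4.83
eef_pos: [0.5667, 0.0518, 0.1979]
orientation: [-3.142, -0.003, 0.256]
force: [5.5, 1.4, -1.3]
gripper_width: 0.005
```

Request:
step_arm(steps=[[-0.004, 0, 0, 0, 0, 0], [0, 0, 0, 0, 0, 0]])

```text
clock: 5.0
eef_pos: [0.5667, 0.0519, 0.1979]
orientation: [-3.142, -0.005, 0.256]
force: [7.1, 1.9, -2.3]
gripper_width: -0.0
```

Request:
step_arm(steps=[[-0.004, 0, 0, 0, 0, 0], [0, 0, 0, 0, 0, 0]])

```text
clock: 5.17
eef_pos: [0.5667, 0.0518, 0.198]
orientation: [3.142, -0.008, 0.256]
force: [10.3, 2.7, -3.9]
gripper_width: 0.008
```

The position is fixed at x 0.5667 while the force rises, so this is the hard stop. I'll back off, rise and check.

Request:
step_arm(steps=[[0.02, 0, 0, 0, 0, 0], [0.03, 0, 0, 0, 0, 0], [0.02, 0, 0, 0, 0, 0], [0, 0, -0.08, 0, 0, 0], [0, 0, -0.12, 0, 0, 0]])

```text
clock: 5.58
eef_pos: [0.5818, 0.0563, 0.2529]
orientation: [-3.139, 0.012, 0.256]
force: [-0.1, 0.9, -0.2]
gripper_width: 0.006
```

Request:
step_arm(steps=[[-0.1, 0, 0, 0, 0, 0], [-0.12, 0, 0, 0, 0, 0], [-0.12, 0, 0, 0, 0, 0], [-0.12, 0, 0, 0, 0, 0], [0, 0, 0, 0, 0, 0]])

```text
clock: 6.0
eef_pos: [0.4453, 0.0207, 0.2582]
orientation: [-3.142, 0.003, 0.255]
force: [0.2, -0.2, 0.2]
gripper_width: 0.004
```

```bash
python3 - <<'E'
from h import *
np.set_printoptions(precision=4,suppress=True)
p,d,i=cam('wrist','w5.png')
P,D,I=cam('side');cv2.imwrite('pics/s5.png',cv2.resize(P[130:280,180:330],None,fx=4,fy=4))
for nm,c,z in [('orange',ORANGE,.2125),('blue',BLUE,.068),('red',RED,.068)]:
    for a,ct,px in blobs(mask(p,*c),60):
        dd=d[px[:,1],px[:,0]];Q=dep(i,px,dd)
        print(nm,a,ct,plane(i,ct,z)[0],np.median(Q,0))
        if nm=='orange':
            v=p[px[:,1],px[:,0]].max(1);T=plane(i,px[v>215],.2125);print('top',T.mean(0))
go([.4505,-.001,.12])
E
```

```text
orange 1717 [254.4153  56.9278] [0.5512 0.0463 0.2125] [0.5513 0.0462 0.2117]
top [0.5519 0.0468 0.2125]
blue 104 [444.1154  18.6154] [ 0.6597 -0.136   0.068 ] [ 0.6505 -0.1245  0.0904]
blue 156 [270.3141 174.0256] [ 0.4501 -0.0017  0.068 ] [ 0.4502 -0.0017  0.0683]
red 155 [201.729  174.0387] [0.4292 0.0787 0.068 ] [0.4292 0.0787 0.0683]
clock 6.1 pos [0.4498 0.0213 0.2585] [ 3.141 -0.001  0.255] F [-0.38 -0.43 -0.19] grip 0.003543011267068174 tool mm [ -5.1  21.7 138.5] units [-0.017  0.072  0.462]
```

View pics/w5.png

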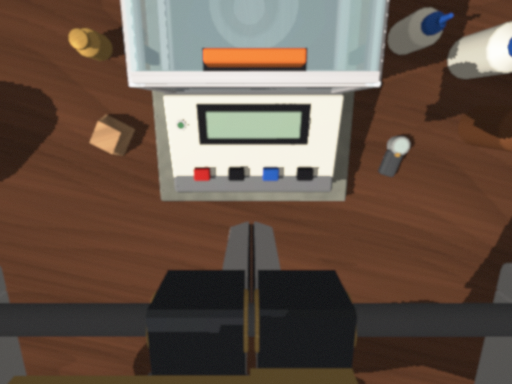

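View pics/s5.png

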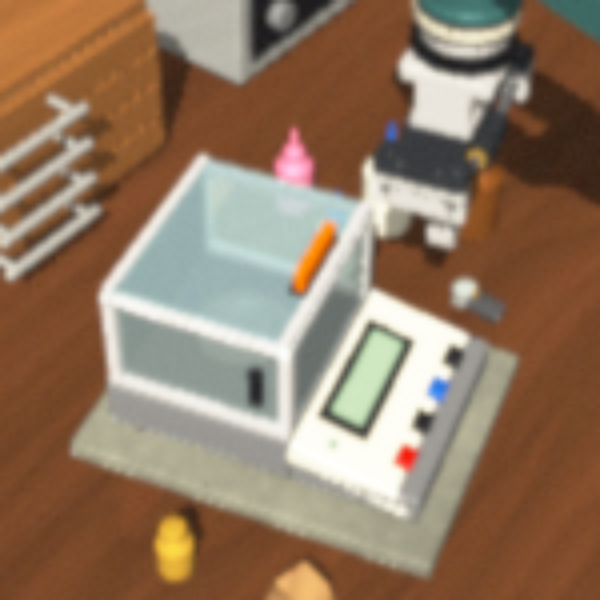

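The door is flush with the front frame (grip at 254,57 in the wrist view, 110 mm behind the key). The key row reads red (202,174), black (237,174), blue (271,174), black (305,174); the blue key is at (0.450,-0.0016,0.068). Next I'll tilt the tool square to the panel.

Request:
step_arm(steps=[[-0.017, 0.07, 0, 0, 0.225, 0], [0, 0, 0, 0, 0.225, 0], [0, 0, 0, 0, 0, 0]])

```text
clock: 6.35
eef_pos: [0.4488, -0.0007, 0.2565]
orientation: [-3.14, -0.225, 0.254]
force: [-0.5, -0.1, -0.7]
gripper_width: 0.003
```

```bash
python3 - <<'E'
from h import *
s=telemetry.read_state();print(R.from_euler('xyz',s['orientation']).as_matrix().round(3), s['q'].round(2))
K=np.array([.4503,-.0015,.068]);n=np.array([-.2231*.9677,-.2231*.252,.9748])
go(K+n*.08);go(K+n*.02)
E
```

```text
[[ 0.944  0.251  0.215]
 [ 0.245 -0.968  0.057]
 [ 0.223 -0.001 -0.975]] [-0.21 -0.32  1.65  0.1   1.61  1.12]
clock 6.35 pos [ 0.4488 -0.0007  0.2565] [-3.14  -0.225  0.254] F [-0.55 -0.07 -0.68] grip 0.0030318026149299 tool mm [-40.7   1.3 104. ] units [-0.136  0.004  0.347]
clock 6.35 pos [ 0.4488 -0.0007  0.2565] [-3.14  -0.225  0.254] F [-0.55 -0.07 -0.68] grip 0.0030318026149299 tool mm [-40.7   1.4 164. ] units [-0.136  0.005  0.547]
```

Request:
step_arm(steps=[[-0.07, 0.002, 0, 0, 0, 0], [-0.066, 0.002, 0.06, 0, 0, 0], [0, 0, 0.1, 0, 0, 0], [0, 0, 0.1, 0, 0, 0], [0, 0, 0.087, 0, 0, 0]])

```text
clock: 6.77
eef_pos: [0.4363, -0.0055, 0.1466]
orientation: [-3.142, -0.224, 0.256]
force: [0.6, -0.2, -0.1]
gripper_width: 0.009
```

Request:
step_arm(steps=[[0, 0, 0.08, 0, 0, 0], [0, 0, 0.07, 0, 0, 0], [0, 0, 0.03, 0, 0, 0], [0, 0, 0, 0, 0, 0]])

```text
clock: 7.1
eef_pos: [0.4462, -0.0019, 0.0922]
orientation: [-3.139, -0.219, 0.256]
force: [-0.2, 0.0, -0.2]
gripper_width: 0.002
```

```bash
python3 - <<'E'
from h import *
p,_,_=cam('wrist','w6.png');P,D,I=cam('side');cv2.imwrite('pics/s6.png',cv2.resize(P[160:280,210:340],None,fx=5,fy=5))
K=np.array([.4503,-.0015,.068]);n=np.array([-.2231*.9677,-.2231*.252,.9748])
go(K)
E
```

```text
clock 7.2 pos [ 0.4478 -0.0024  0.0956] [ 3.142 -0.225  0.256] F [-0.79 -0.18  0.27] grip 0.0052249405261869455 tool mm [-3.5 -0.3 27.5] units [-0.012 -0.001  0.092]
```

View pics/w6.png

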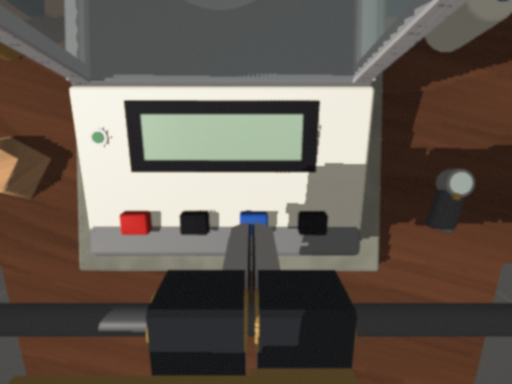

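View pics/s6.png

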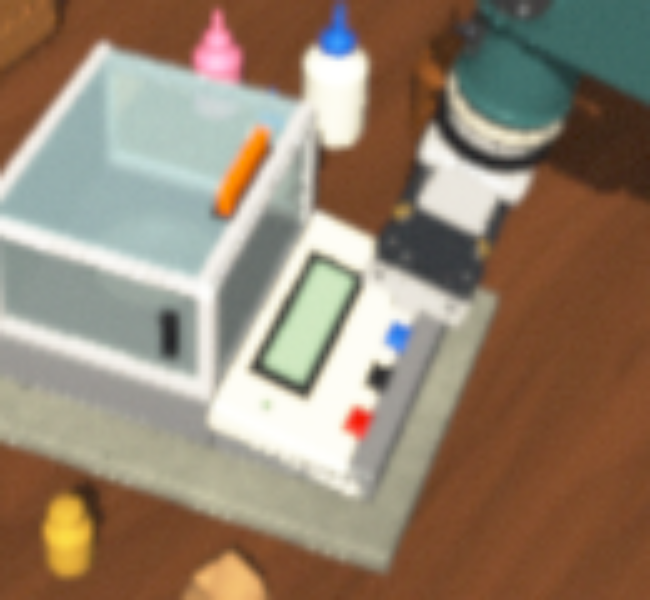

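The fingertips at (251,228) line up with the blue key (254,218), and the other keys are well clear. I'll correct -3.5 mm in tool x and lower to just above the key.

Request:
step_arm(steps=[[-0.012, -0.001, 0.03, 0, 0, 0], [0, 0, 0.03, 0, 0, 0], [0, 0, 0.012, 0, 0, 0], [0, 0, 0, 0, 0, 0], [0, 0, 0, 0, 0, 0]])

```text
clock: 7.62
eef_pos: [0.4477, -0.0019, 0.0728]
orientation: [-3.141, -0.225, 0.256]
force: [0.4, 0.8, 0.6]
gripper_width: 0.009
```

```bash
python3 - <<'E'
from h import *
go([.4503,-.0015,.068])
E
```

```text
clock 7.6167 pos [ 0.4477 -0.0019  0.0728] [-3.141 -0.225  0.256] F [0.38 0.79 0.6 ] grip 0.008728535248405708 tool mm [1.5 0.2 5.2] units [0.005 0.001 0.017]
```

Request:
step_arm(steps=[[0.004, 0, 0.007, 0, 0, 0], [0, 0, 0.007, 0, 0, 0], [0, 0, 0, 0, 0, 0], [0, 0, 0, 0, 0, 0]])

```text
clock: 7.95
eef_pos: [0.45, -0.0014, 0.0692]
orientation: [3.141, -0.225, 0.256]
force: [0.8, -0.2, -0.5]
gripper_width: 0.004
```

Request:
step_arm(steps=[[0, 0, 0.004, 0, 0, 0], [0, 0, 0.004, 0, 0, 0], [0, 0, 0, 0, 0, 0], [0, 0, 0, 0, 0, 0]])

```text
clock: 8.28
eef_pos: [0.4506, -0.0013, 0.0671]
orientation: [3.141, -0.225, 0.256]
force: [-1.6, -0.8, 2.1]
gripper_width: 0.004
```

```bash
python3 - <<'E'
from h import *
go([.4503,-.0015,.068])
E
```

```text
clock 8.2833 pos [ 0.4506 -0.0013  0.0671] [ 3.141 -0.225  0.256] F [-1.6  -0.81  2.05] grip 0.0036327509918165466 tool mm [-0.1  0.1 -1. ] units [-0.     0.    -0.003]
```

Request:
step_arm(steps=[[0, 0, 0.004, 0, 0, 0], [0, 0, 0.003, 0, 0, 0], [0, 0, 0, 0, 0, 0]])

```text
clock: 8.53
eef_pos: [0.451, -0.0012, 0.0649]
orientation: [3.141, -0.225, 0.256]
force: [-1.1, -0.2, 3.7]
gripper_width: 0.004
```

Request:
step_arm(steps=[[0, 0, 0.003, 0, 0, 0], [0, 0, 0, 0, 0, 0], [0, 0, 0, 0, 0, 0]])

```text
clock: 8.78
eef_pos: [0.4512, -0.0011, 0.064]
orientation: [3.141, -0.225, 0.256]
force: [-2.5, -0.4, 5.4]
gripper_width: 0.004
```

```bash
python3 - <<'E'
from h import *
go([.4503,-.0015,.068])
E
```

```text
clock 8.7833 pos [ 0.4512 -0.0011  0.064 ] [ 3.141 -0.225  0.256] F [-2.46 -0.42  5.4 ] grip 0.00435299767787912 tool mm [-0.1  0.2 -4.1] units [-0.     0.001 -0.014]
```

Request:
step_arm(steps=[[0, 0, 0.002, 0, 0, 0], [0, 0, 0, 0, 0, 0], [0, 0, 0, 0, 0, 0]])

```text
clock: 9.03
eef_pos: [0.4514, -0.0011, 0.0635]
orientation: [3.141, -0.225, 0.256]
force: [-2.6, 0.1, 5.1]
gripper_width: 0.006
```

```bash
python3 - <<'E'
from h import *
for k in range(3):
    go([.4503,-.0015,.068]);viewer.read_camera('side')
p,_,_=cam('wrist','w7.png')
E
```

```text
clock 9.0333 pos [ 0.4514 -0.0011  0.0635] [ 3.141 -0.225  0.256] F [-2.57  0.13  5.15] grip 0.005904119590901802 tool mm [-0.1  0.1 -4.7] units [-0.     0.    -0.016]
clock 9.0833 pos [ 0.4514 -0.0011  0.0635] [ 3.141 -0.225  0.256] F [-1.03  0.5   5.3 ] grip 0.006792740236118229 tool mm [-0.1  0.1 -4.6] units [-0.     0.    -0.015]
clock 9.1333 pos [ 0.4514 -0.0011  0.0635] [ 3.141 -0.225  0.256] F [-2.46  0.24  6.28] grip 1.8441352680307818e-05 tool mm [-0.1  0.1 -4.6] units [-0.     0.    -0.015]
```

View pics/w7.png

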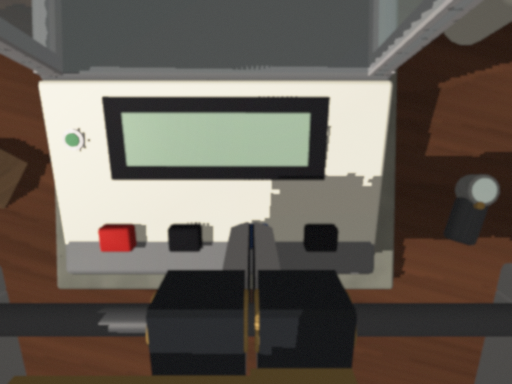

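The fingers at (251,240) cover the tare key. It is about 4.6 mm down at about 5.5 N, so it counts as pressed, and the red and black keys are untouched. Now I'll release slowly and withdraw along the panel normal.

Request:
step_arm(steps=[[0, 0, -0.01, 0, 0, 0], [0, 0, -0.015, 0, 0, 0], [0, 0, -0.03, 0, 0, 0], [0, 0, -0.06, 0, 0, 0], [0, 0, -0.1, 0, 0, 0]])

```text
clock: 9.65
eef_pos: [0.4346, -0.0041, 0.1233]
orientation: [-3.138, -0.218, 0.255]
force: [-0.5, 0.5, -0.4]
gripper_width: 0.005
```

Request:
step_arm(steps=[[0, 0, -0.12, 0, 0, 0], [0, 0, -0.12, 0, 0, 0], [0, 0, -0.12, 0, 0, 0], [0, 0, -0.05, 0, 0, 0], [0, 0, 0, 0, 0, 0]])

```text
clock: 10.07
eef_pos: [0.4121, -0.0122, 0.2515]
orientation: [3.137, -0.233, 0.256]
force: [0.4, 0.6, 0.9]
gripper_width: 0.008
```

```bash
python3 - <<'E'
from h import *
np.set_printoptions(precision=4,suppress=True)
p,d,i=cam('wrist','w8.png')
P,D,I=cam('side','s8.png')
for nm,c,z in [('orange',ORANGE,.2125),('blue',BLUE,.068),('red',RED,.068)]:
    for a,ct,px in blobs(mask(p,*c),60):
        Q=dep(i,px,d[px[:,1],px[:,0]])
        print(nm,a,ct,plane(i,ct,z)[0],np.median(Q,0))
go([.4505,-.001,.12])
E
```

```text
orange 2080 [222.8428  27.8524] [0.5477 0.0446 0.2125] [0.5497 0.0454 0.2108]
blue 90 [401.8222  32.4556] [ 0.6628 -0.1332  0.068 ] [ 0.6501 -0.1252  0.0891]
blue 725 [483.1821  49.6083] [ 0.668  -0.2329  0.068 ] [ 0.6471 -0.2115  0.1   ]
blue 154 [250.4091 177.9935] [ 0.4494 -0.0022  0.068 ] [ 0.4493 -0.0023  0.0683]
red 156 [181.6026 178.0064] [0.4285 0.0781 0.068 ] [0.4285 0.0779 0.0682]
clock 10.1667 pos [ 0.4105 -0.0117  0.2458] [ 3.141 -0.225  0.256] F [ 0.32 -0.55 -0.67] grip 0.0017668541632502898 tool mm [ 12.2  -0.2 131.8] units [ 0.041 -0.001  0.439]
```

View pics/w8.png

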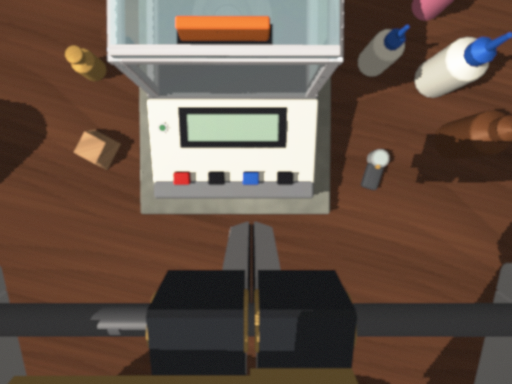

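View pics/s8.png

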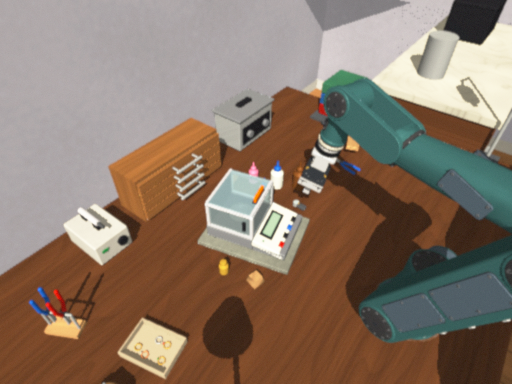

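The blue key (250,178) is back at z 0.068, level with its neighbours. The door is still shut, nothing else has moved, and the tool is clear at z 0.25.

```bash
python3 -c "
from h import *
print(order.hand_in())"
```

```text
the job is handed in; nothing more can be done
None
```

I closed the door and then tared the balance, in that order, and handed the job in at about 10.2 s on the robot's clock. No verdict was reported.

- **Door:** I pushed the orange grip with the shut fingertips about 74 mm to the front stop. There the position stayed put at x 0.567 m while the force rose to about 11 N. That is firmer than the 1–2 N it took to slide.
- **Tare key:** I pressed the blue key square to the panel, about 4.6 mm down. Force readings were about 5 to 6.7 N with roughly 1 N of noise, so the press may have been slightly over the 5 N aimed for. It stayed short of the 6.5 mm hard stop.
- **Last checks:** The key top is back at 0.068 m, the same as before the press, and level with the others. In the pictures the door is still flush with the front, and the bench items in view stand where they were. I did not measure the dish again. The arm is clear at 0.25 m. No check failed or disagreed.

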